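# Hang the L-plate level on the retort stand

### The arm

A 6-joint arm with a two-finger parallel gripper is mounted at the origin on a cart in front of the work surface, level with it; the furniture and walls round the work are solid. World frame = base frame: x ahead of the robot, y to its left, z up, the work surface at z = 0. Lengths are in m, angles in rad, forces in N, time in s.
With the tool pointing down it reaches from about 0.225 to 0.875 m from the base axis. Payload 3.4 kg.
Tool frame: the origin (TCP) lies between the finger pads; the fingertips stand 8 mm ahead of it and the grasp point (between the pads) lies 11 mm behind it; z points along the fingers, y is the line along which they close (so a half turn about z gives the same grasp; the last joint's range is limited). The gripper opens to 85 mm and grips with 20 to 120 N. Pads are 22 mm wide; open, the fingers measure 114 mm over their backs; the gripper's body (76 mm by 85 mm) begins 54 mm behind the grasp point. The pads swing forward as they close: fully open they stand 13 mm farther back than shut.
Start: joints at [-1.453, 0.276, 1.505, -0, 1.361, -0.121], TCP at [0.136, -0.559, 0.239] pointing down, gripper open.
Joint ranges: [-2.89, 2.89], [-0.75, 2.08], [0.22, 2.7], [-1.18, 4.32], [0.11, 2.71], [-2.7, 2.7]. Speed limits (rad/s): [2.57, 2.57, 3.14, 3.14, 3.14, 3.14].

### API

Orientations are given as a unit quaternion [w, x, y, z].
In Python, from rig import manip gives the robot as it stands.
- The arm moves only by the tool move_arm, never from a script. Its argument "deltas" is a list that holds one entry, the list of rows, each a list of 5 numbers: the shift along the tool's x, y, z normalised to -1 to 1, where 1 is 80 cm, then the turn about the tool's z normalised to -1 to 1, where 1 is 120 degrees, then the closure, from -1 (fully open) to 1 (shut). In form: [[[tx, ty, tz, twist, grip], ...]]. A call has 1 to 12 rows; each row is the pose to reach, as a shift and turn from the pose commanded when the call began, along the tool's axes at that moment; what a row does not reach only later rows make up. A row lasts 1/10 s, in which the tool goes at most 50 mm and 8.59 degrees, less where a joint would pass 70% of its speed; a pose out of reach is approached as far as the arm can. A call with a number of a shift or a turn outside -1 to 1 is refused whole. A call with a gripper value outside its range is refused whole. The fingers move at their own pace and stop on an object; "squeeze" is the grip in N (left out, the last holds). Time passes only in rows, so rows that repeat a pose let the fingers close. It gives the time, the measured TCP pose, the force, the opening and the grip force at its end, in the units of the state.
- manip.get_state(): the state, without advancing time (a new reading comes with each control period).
- manip.get_image(name): name is "side" or "top" or "wrist"; returns the picture (400x640x3 uint8, red, green, blue); there is no depth.
- manip.camera_params(name): a dict with "fx", "fy", "cx", "cy" (pixels), "R" (3x3) and "t" (3): a world point X has camera coordinates R X + t; the wrist camera has in their place "tool_from_camera" (4x4, takes a point from camera to tool coordinates, whose origin is the TCP and whose axes are the flange's). Camera axes: x right, y down, z forward; pixel columns grow to the right and rows downward; lengths in m; the calibration is good to about 2 mm. A picture is of the moment at which its call begins: read the wrist's pose just before it. camera_params takes no time and is no camera call.
- manip.sign_off(): hands the job in; it is judged then, once.
The state is a dict: "clock": time; "qpos": joint angles; "qd": joint speeds; "effort": joint torques, N m; "position": TCP position; "ee_rot": TCP orientation; "contact_force": force on the tool from outside, world axes, zero at the start; "moment": the same for the moment, N m; "width": finger opening in m; "gripper_force": force on a finger pad.
Only numpy, scipy, OpenCV 4.12 (cv2) and the standard library are available. Lean on these libraries where they do the work, as an engineer would, in place of code of your own. Each camera call takes 0.05 s, during which the arm holds its last target. There are 200 camera calls.

### The job

Take the L-shaped grey plate out of its slotted rest and hang it up on the pin of the retort stand by the hole that lets it hang level, with its long bar horizontal and its leg pointing straight down. Let go of it there and do not push the small glass vial about.

Things in the scene. Friction and masses are not known exactly. Their poses are not given: they have to be found in the camera images.
- plate_tab (a point): Centre of the L-plate's upper grip edge: 80 mm long (y), 30 high (z), 10 thick (x), standing on the bar's upper edge, which is 15 mm below this point. Axes: x normal to the plate, y along the bar, z up. A flat uniform grey PVC plate, about 0.2 kg; held far from its centre of mass it may turn in the fingers. It starts upright, its leg 31 mm deep in a low slotted block: lift it straight out.
- plate_bar (a point): Centre of the L-plate's bar, 35 mm below the grip edge's centre and 10 mm to its -y; same axes. Bar 170 mm long, 40 high, 10 thick. A leg 70 mm wide (y +15 to +85) goes 120 mm down from its lower edge. Four 22 mm round holes in a row at this height: y = +61, +27, -7, -41 mm. It hangs level only by the hole above the plate's centre of mass, else it tips over 20 degrees.
- pin (a point): Mid-point of the 8 mm steel pin of a fixed retort stand, on its axis. x: horizontally from the pin's free tip towards the dark boss head; z up. The tip is 45 mm away at -x, the boss's face 49 mm at +x, its top 16 mm above; the pin rises 5 degrees to its tip. Foot's top 178 mm below. The plate goes on along +x, its normal along x, with its leg to +y or to -y.
- vial: Small glass vial with a cap, 19 mm in diameter, 54 mm tall, standing on the bench between the rest and the stand; origin at the centre of its underside. A bystander.

How it is judged:
By the outcome, as a careful person would: the job done as asked, in the order asked, and still so for the second after the job is handed in, with the robot touching nothing.
It also fails if it takes over 43 s, if anything falls off the work surface, if the arm or the gripper's body presses on something with over 40 N, if the wrist force passes 120 N, or if a joint passes its speed limit or range.

## Working session

There is one attempt and no reset: what is moved stays moved. The work goes in short steps, Python scripts to look and compute and a tool call to move; the robot and the scene stay as the last step left them, time stands still between calls to the robot, and variables do not carry over. Pictures are saved under pics/ and viewed, at most 12 in all, crops included, and the job is handed in when it is done.

Besides the shell and the picture viewer there is one more tool, called after "Request:" as a command line: name --argument value ..., lists and objects as JSON in quotes. move_arm: Moves the arm, as the interface text tells. Scaled input: -1 to 1 covers 80 cm each way for a shift and 120 degrees each way for a turn. Its arguments: {"type":"object","properties":{"deltas":{"type":"array","items":{"type":"array","items":{"type":"array","items":{"type":"number","minimum":-1,"maximum":1}}}},"squeeze":{"type":"number"}},"required":["deltas"]}

```bash
mkdir -p pics; python3 - <<'E'
from rig import manip
import cv2,numpy as np
s=manip.get_state();print({k:np.round(v,3) for k,v in s.items()})
for n in("side","top","wrist"):
    im=manip.get_image(n);cv2.imwrite(f"pics/{n}0.png",im[:,:,::-1]);p=manip.camera_params(n)
    print(n,{k:np.round(v,4).tolist() for k,v in p.items()})
a=cv2.imread("pics/side0.png");b=cv2.imread("pics/top0.png")
E
```

```text
{'clock': np.float64(0.0), 'qpos': array([-1.453,  0.277,  1.506, -0.   ,  1.361, -0.121]), 'qd': array([-0.001,  0.001,  0.002,  0.001, -0.001,  0.   ]), 'effort': array([ 1.0000e-03, -4.1677e+01, -2.4580e+01, -0.0000e+00,  1.1000e-02,
        0.0000e+00]), 'position': array([ 0.136, -0.558,  0.238]), 'ee_rot': array([-0.001,  0.993,  0.119, -0.   ]), 'contact_force': array([-0.675, -0.79 , -0.757]), 'moment': array([-0.009, -0.034, -0.063]), 'gripper_force': np.float64(0.0), 'width': np.float64(0.086)}
side {'fx': 479.5043, 'fy': 479.5043, 'cx': 319.2065, 'cy': 199.588, 'R': [[0.9837, -0.1779, 0.0261], [-0.0575, -0.4487, -0.8919], [0.1704, 0.8758, -0.4516]], 't': [-0.5059, 0.1306, 1.1258]}
top {'fx': 470.4182, 'fy': 470.4182, 'cx': 321.7358, 'cy': 197.5584, 'R': [[0.0203, -0.9998, 0.003], [-0.9941, -0.0205, -0.1062], [0.1063, -0.0008, -0.9943]], 't': [-0.0951, 0.5249, 1.1364]}
wrist {'fx': 295.3511, 'fy': 295.3511, 'cx': 319.8662, 'cy': 200.8814, 'tool_from_camera': [[0.0002, -0.9606, -0.278, 0.0704], [1.0, 0.0003, -0.0003, 0.0002], [0.0004, -0.278, 0.9606, -0.1334], [0.0, 0.0, 0.0, 1.0]]}
```

View pics/side0.png

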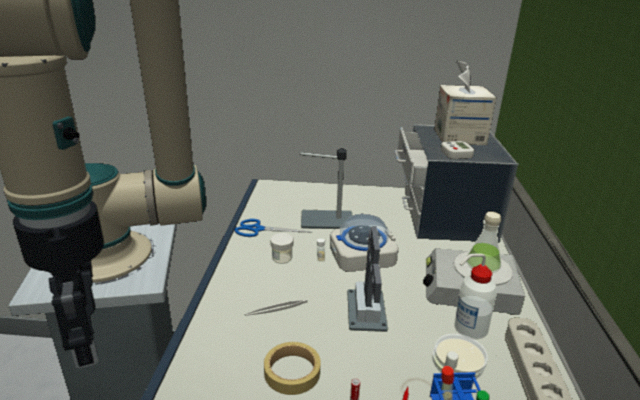

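View pics/top0.png

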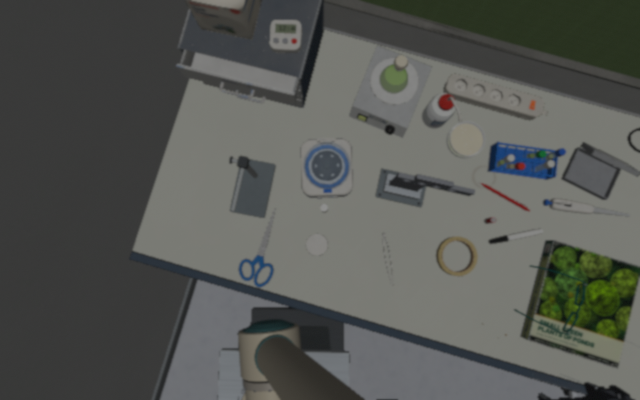

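Side view: the plate stands upright at about (372,270) in its rest at (367,308). The pin runs from (302,154) to the boss at (341,155), and the vial is at (321,248). Top view: plate along (390,183)–(473,190), pin roughly (236,207)–(243,162), vial (324,208). Next I'll zoom in on these.

```bash
python3 - <<'E'
import cv2,numpy as np
a=cv2.imread("pics/side0.png");b=cv2.imread("pics/top0.png")
r=lambda im,x,y,w,h,k:cv2.resize(im[y:y+h,x:x+w],None,fx=k,fy=k,interpolation=cv2.INTER_CUBIC)
c=np.zeros((600,800,3),np.uint8)
c[:300,:400]=r(a,290,140,80,60,5)       # side pin x=290+u/5,y=140+v/5
c[:300,400:]=r(b,220,150,80,60,5)       # top pin 
c[300:,400:]=r(b,370,160,114,86,3.5)[:300,:400] if 0 else cv2.resize(b[155:230,380:480],(400,300),interpolation=cv2.INTER_CUBIC) #k=4
c[300:,:400]=cv2.resize(a[220:335,310:463],(400,300),interpolation=cv2.INTER_CUBIC) # k=2.61
c=cv2.convertScaleAbs(c,alpha=1.5)
cv2.imwrite("pics/z1.png",c)
E
```

```text
(no output)
```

View pics/z1.png

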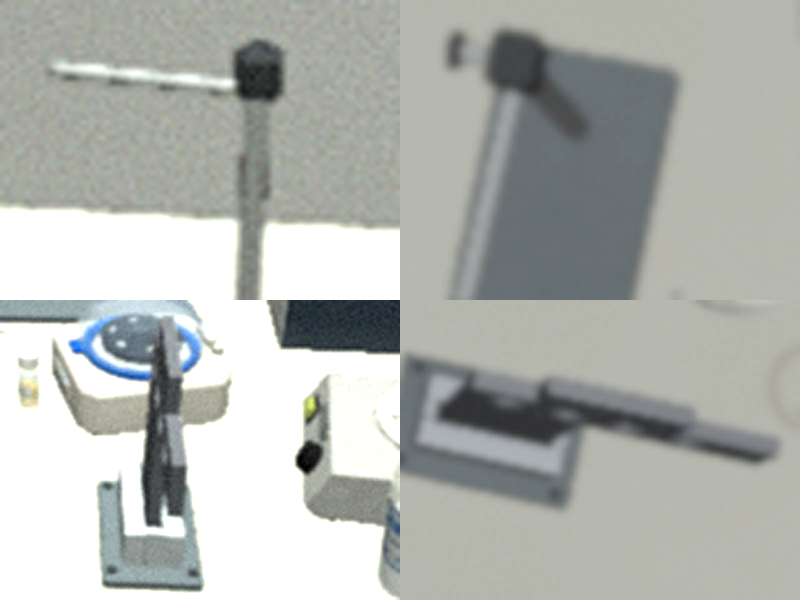

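Crop: tab top edge ends in top view at (416.5,175.5) and (453,183.5). In side view they are at about (374.3,227) and (375,246). The pin meets the boss at top (241.6,168.4) and side (337.2,157), and its tip in side view is at (300.4,153.6). The leg lies toward +y.

```bash
cat > h.py <<'E'
import numpy as np,cv2
from rig import manip
from scipy.spatial.transform import Rotation as Ro
def cam(n,s=None):
    p=manip.camera_params(n);K=np.array([[p['fx'],0,p['cx']],[0,p['fy'],p['cy']],[0,0,1]])
    if n!='wrist': return K,np.array(p['R']),np.array(p['t'])
    s=s or manip.get_state();q=s['ee_rot'];T=np.eye(4);T[:3,:3]=Ro.from_quat([q[1],q[2],q[3],q[0]]).as_matrix();T[:3,3]=s['position']
    W=np.linalg.inv(T@np.array(p['tool_from_camera']));return K,W[:3,:3],W[:3,3]
def proj(c,X): 
    K,R,t=c;x=K@(R@np.asarray(X,float)+t);return x[:2]/x[2]
def ray(c,u):
    K,R,t=c;return -R.T@t,R.T@np.linalg.inv(K)@np.array([*u,1.])
def tri(c1,u1,c2,u2):
    o,d=ray(c1,u1);p,e=ray(c2,u2);s=np.linalg.lstsq(np.c_[d,-e],p-o,rcond=None)[0]
    a,b=o+s[0]*d,p+s[1]*e;return (a+b)/2,np.linalg.norm(a-b)
def atz(c,u,z):
    o,d=ray(c,u);return o+d*(z-o[2])/d[2]
E
python3 - <<'E'
from h import *
S,T=cam('side'),cam('top');np.set_printoptions(precision=4,suppress=True)
n=tri(S,(375,246.1),T,(453,183.3));f=tri(S,(374.3,227),T,(416.6,175.4));print('tab near/far',n,f,np.linalg.norm(n[0]-f[0]))
d=f[0]-n[0];print('yaw of plate y',np.degrees(np.arctan2(d[1],d[0])))
b=tri(S,(337.2,157),T,(241.6,168.4));print('boss face',b)
# tip on side ray, 94mm from boss, rising 5deg
o,e=ray(S,(300.4,153.6))
from scipy.optimize import brentq
zt=b[0][2]+.094*np.sin(np.radians(5));t=atz(S,(300.4,153.6),zt);print('tip',t,np.linalg.norm(t-b[0]),proj(T,t))
print('vial',tri(S,(320.8,240),T,(323.5,208)))
E
python3 - <<'E'
import cv2
b=cv2.imread("pics/top0.png");cv2.imwrite("pics/z2.png",cv2.convertScaleAbs(cv2.resize(b[150:225,220:320],(800,600),interpolation=3),alpha=1.5))
E
```

```text
tab near/far (array([ 0.5418, -0.3596,  0.2045]), np.float64(0.004124735788392368)) (array([ 0.5604, -0.285 ,  0.197 ]), np.float64(0.00034236854482781173)) 0.07726673002113789
yaw of plate y 75.98499491376766
boss face (array([0.5706, 0.0893, 0.1858]), np.float64(0.002470726705712854))
tip [0.4794 0.1025 0.194 ] 0.09255654398738752 [233.1223 209.6678]
vial (array([ 0.4995, -0.0892,  0.0543]), np.float64(0.0017138663384605657))
```

View pics/z2.png

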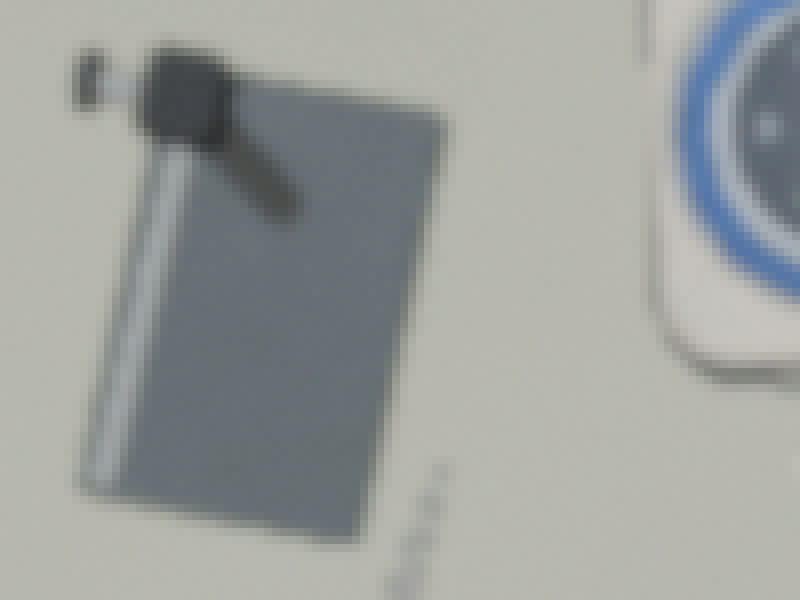

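Pin tip in the top view is at (232.9,210.6), which agrees with the value predicted from the known length. Now I'll hover over the plate's tab.

Request:
move_arm --deltas '[[[0,0,-0.12,0,-1],[0,0,-0.12,0,-1],[0.584,-0.185,-0.12,-0.52,-1],[0.584,-0.185,-0.12,-0.52,-1],[0.584,-0.185,-0.12,-0.52,-1],[0.584,-0.185,-0.12,-0.52,-1],[0.584,-0.185,-0.12,-0.52,-1],[0.584,-0.185,-0.12,-0.52,-1],[0.584,-0.185,-0.12,-0.52,-1],[0.584,-0.185,-0.12,-0.52,-1],[0.584,-0.185,-0.12,-0.52,-1],[0.584,-0.185,-0.12,-0.52,-1]]]'

```text
clock: 1.35
position: [0.557, -0.3023, 0.3348]
ee_rot: [-0.0, 0.787, 0.617, 0.0]
contact_force: [-0.4, -0.4, -0.5]
width: 0.0855
gripper_force: 0.0
```

Request:
move_arm --deltas '[[[0,0,0,0,-1],[0,0,0,0,-1],[0,0,0,0,-1]]]'

```text
clock: 1.65
position: [0.5541, -0.3049, 0.3351]
ee_rot: [-0.0, 0.788, 0.616, -0.001]
contact_force: [0.6, -0.1, -0.6]
width: 0.0851
gripper_force: 0.0
```

```bash
cat > w.py <<'E'
import sys;from h import *
n=sys.argv[1];s=manip.get_state();im=manip.get_image('wrist')
cv2.imwrite(f'pics/{n}.png',cv2.convertScaleAbs(im[:,:,::-1],alpha=1.4));np.save(f'pics/{n}.npy',dict(position=s['position'],ee_rot=s['ee_rot']),allow_pickle=True)
E
python3 w.py w1
```

```text
(no output)
```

View pics/w1.png

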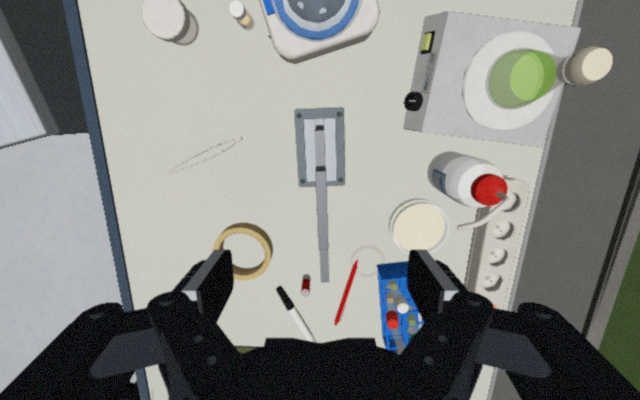

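Wrist view: the tab's top edge runs from about (321,167) to (323.5,249), and the bar's low end is at (324.5,281). I'll refine these columns and triangulate with the other views.

```bash
python3 - <<'E'
from h import *;np.set_printoptions(precision=4,suppress=True)
s=np.load('pics/w1.npy',allow_pickle=True).item();W=cam('wrist',s);T=cam('top');S=cam('side')
g=cv2.cvtColor(cv2.imread('pics/w1.png'),6).astype(float)
for v in range(155,290,8):
    r=cv2.GaussianBlur(g,(3,3),0)[v,300:350];d=np.diff(r);print(v,301+d.argmin()-.5,301+d.argmax()-.5,end=' | ')
print('\ncol',[int(x) for x in g[155:290:2,322]])
for nm,w,t,sd in(('far',(321,167),(416.6,175.4),(374.3,227)),('near',(323.5,249),(453,183.3),(375,246.1))):
    print(nm,tri(W,w,T,t),tri(W,w,S,sd),atz(W,w,.2))
E
```

```text
155 335.5 344.5 | 163 335.5 344.5 | 171 314.5 325.5 | 179 335.5 344.5 | 187 314.5 326.5 | 195 315.5 326.5 | 203 315.5 326.5 | 211 316.5 326.5 | 219 316.5 327.5 | 227 316.5 327.5 | 235 317.5 327.5 | 243 317.5 328.5 | 251 319.5 327.5 | 259 319.5 328.5 | 267 319.5 328.5 | 275 348.5 309.5 | 283 301.5 309.5 | 
col [160, 159, 153, 157, 157, 125, 60, 55, 120, 155, 154, 154, 151, 152, 150, 154, 153, 150, 148, 146, 150, 146, 150, 146, 148, 148, 149, 148, 145, 146, 146, 146, 147, 146, 141, 141, 143, 136, 140, 143, 140, 137, 140, 137, 137, 139, 138, 136, 141, 141, 139, 140, 143, 140, 137, 137, 136, 133, 140, 137, 140, 136, 136, 144, 192, 199, 196, 199]
far (array([ 0.5604, -0.283 ,  0.1976]), np.float64(0.00355377984592623)) (array([ 0.5611, -0.2818,  0.1952]), np.float64(0.0009487315054998588)) [ 0.5609 -0.2809  0.2   ]
near (array([ 0.544 , -0.3605,  0.202 ]), np.float64(0.0006722398469459575)) (array([ 0.542 , -0.3588,  0.2036]), np.float64(0.004035221828091622)) [ 0.5436 -0.3611  0.2   ]
```

Request:
move_arm --deltas '[[[0,0.001,0.06,-0.02,-1],[0,0.001,0.12,-0.02,-1],[0,0.001,0.16,-0.02,-1],[0,0.001,0.18,-0.02,-1],[0,0.001,0.194,-0.02,-1],[0,0.001,0.194,-0.02,-1],[0,0.001,0.194,-0.02,-1]]]'

```text
clock: 2.4
position: [0.5558, -0.3056, 0.1813]
ee_rot: [0.001, 0.775, 0.632, 0.0]
contact_force: [0.2, -0.8, -0.6]
width: 0.0854
gripper_force: 0.0
```

Request:
move_arm --deltas '[[[0,0,0,0,0.3],[0,0,0,0,0.6],[0,0,0,0,0.8],[0,0,0,0,1],[0,0,0,0,1],[0,0,0,0,1],[0,0,0,0,1],[0,0,0,0,1],[0,0,0,0,1],[0,0,0,0,1]]]' --squeeze 60

```text
clock: 3.4
position: [0.5559, -0.3048, 0.1804]
ee_rot: [0.0, 0.774, 0.633, 0.0]
contact_force: [0.0, 0.0, 2.1]
width: 0.0088
gripper_force: 59.6
```

Request:
move_arm --deltas '[[[0,0,-0.015,0,1],[0,0,-0.03,0,1],[0,0,-0.05,0,1],[0,0,-0.07,0,1],[0,0,-0.1,0,1],[0,0,-0.13,0,1],[0,0,-0.16,0,1],[0,0,-0.19,0,1],[0,0,-0.19,0,1],[0,0,-0.19,0,1]]]'

```text
clock: 4.4
position: [0.5556, -0.3045, 0.3323]
ee_rot: [0.0, 0.774, 0.633, 0.0]
contact_force: [0.2, 0.2, -3.3]
width: 0.0092
gripper_force: 59.1
```

```bash
python3 - <<'E'
from h import *;np.set_printoptions(precision=4,suppress=True)
s=manip.get_state();print(s['contact_force'],s['moment'],s['position'],s['width'],s['ee_rot'])
a=manip.get_image('side')[:,:,::-1];w=manip.get_image('wrist')[:,:,::-1]
c=np.hstack([cv2.resize(a[120:320,240:440],(400,400),interpolation=3),cv2.resize(w[100:300,220:420],(400,400),interpolation=3)])
cv2.imwrite('pics/l1.png',cv2.convertScaleAbs(c,alpha=1.5))
E
```

```text
[ 0.1511  0.2474 -3.3281] [ 0.0315 -0.01    0.0009] [ 0.5556 -0.3045  0.3323] 0.00916521852104584 [0.0003 0.7745 0.6326 0.    ]
```

View pics/l1.png

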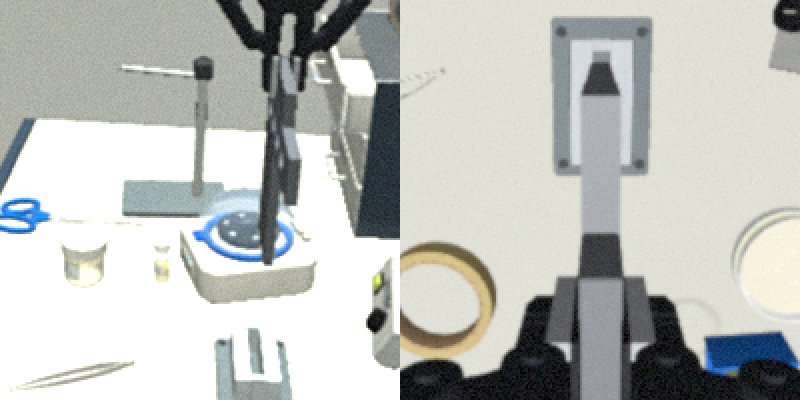

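Lifted cleanly and hanging straight. In the wrist view the bar's far end is at v≈147.5, the tab's end base at v≈217, and the tab's top end at v≈239, column about 320.5. I'll work out the plate's place in the tool frame from these.

```bash
python3 - <<'E'
from h import *;np.set_printoptions(precision=4,suppress=True)
p=manip.camera_params('wrist');M=np.array(p['tool_from_camera']);K=np.array([[p['fx'],0,p['cx']],[0,p['fy'],p['cy']],[0,0,1]])
def at(u,v,z):
    d=M[:3,:3]@np.linalg.inv(K)@[u,v,1];o=M[:3,3];return o+d*(z-o[2])/d[2]
# fit: x0=tab end tool x, z0=tab top tool z, tilt a; features: bar end (35,-30), tab base(0,-30), tab top(0,0)
from scipy.optimize import least_squares
c=lambda q:[(lambda P:(K@(M[:3,:3].T@(P-M[:3,3])))) (np.array([q[0]+x*np.cos(a)-z*np.sin(a),0,q[1]-(z*np.cos(a)+x*np.sin(a))])) for a in[q[2]] for x,z in((.035,-.03),(0,-.03),(0,0))]
f=lambda q:np.array([k[1]/k[2] for k in c(q)])-[147.5,217,239]
r=least_squares(f,[.023,-.02,0],x_scale=[.01,.01,.05]);print(r.x,np.degrees(r.x[2]),r.fun)
for z in(-.018,-.0196,-.022):print(z,at(320.5,239,z),at(320.5,217,z+.03),at(320,147.5,z+.03))
E
```

```text
[ 0.0215 -0.0209 -0.0299] -1.713564683851645 [0. 0. 0.]
-0.018 [ 0.0203  0.0001 -0.018 ] [0.0196 0.0001 0.012 ] [ 0.0554 -0.0001  0.012 ]
-0.0196 [ 0.021   0.0001 -0.0196] [0.0202 0.0001 0.0104] [ 0.0556 -0.0001  0.0104]
-0.022 [ 0.022  0.    -0.022] [0.021  0.0001 0.008 ] [ 0.0558 -0.0001  0.008 ]
```

Request:
move_arm --deltas '[[[0.04,-0.05,0,0,1],[0.1,-0.11,0,0,1],[0.15,-0.16,0,0,1],[0.18,-0.21,0,0,1],[0.2,-0.258,0,0,1],[0.23,-0.258,0,0,1],[0.28,-0.258,0,-0.01,1],[0.33,-0.258,0,-0.027,1],[0.38,-0.258,0,-0.027,1],[0.43,-0.258,0,-0.027,1],[0.465,-0.258,0,-0.027,1],[0.479,-0.258,0,-0.027,1]]]'

```text
clock: 5.7
position: [0.4294, 0.1144, 0.3306]
ee_rot: [-0.001, 0.755, 0.655, -0.001]
contact_force: [0.5, 0.3, -1.7]
width: 0.0091
gripper_force: 59.6
```

Request:
move_arm --deltas '[[[0,0,0.05,0,1],[0,0,0.05,0,1],[0,0,0.05,0,1],[0,0,0.05,0,1]]]'

```text
clock: 6.1
position: [0.431, 0.1116, 0.2935]
ee_rot: [0.001, 0.757, 0.654, 0.001]
contact_force: [-0.8, -0.1, -2.2]
width: 0.0086
gripper_force: 59.8
```

```bash
python3 - <<'E'
from h import *;np.set_printoptions(precision=4,suppress=True)
s=manip.get_state();print(s['contact_force'],s['moment'],s['position'],s['ee_rot'])
a=manip.get_image('side')[:,:,::-1];w=manip.get_image('wrist')[:,:,::-1];cv2.imwrite('pics/w2raw.png',w)
c=np.hstack([cv2.resize(a[80:260,240:380],(400,514),interpolation=3),cv2.resize(w[150:300,300:416],(400,514),interpolation=3)])
cv2.imwrite('pics/p1.png',cv2.convertScaleAbs(c,alpha=1.5))
W,S=cam('wrist',s),cam('side');t=np.array([.4794,.1025,.194]);b=np.array([.5706,.0893,.1858]);print(proj(W,t),proj(W,b),proj(S,t),proj(S,b))
E
```

```text
[-0.8225 -0.0759 -2.2097] [-0.035   0.0024  0.0647] [0.431  0.1116 0.2935] [0.0009 0.7566 0.6538 0.0009]
[379.299  206.6421] [485.3061 203.5304] [300.4005 153.6131] [336.6977 157.0523]
```

View pics/p1.png

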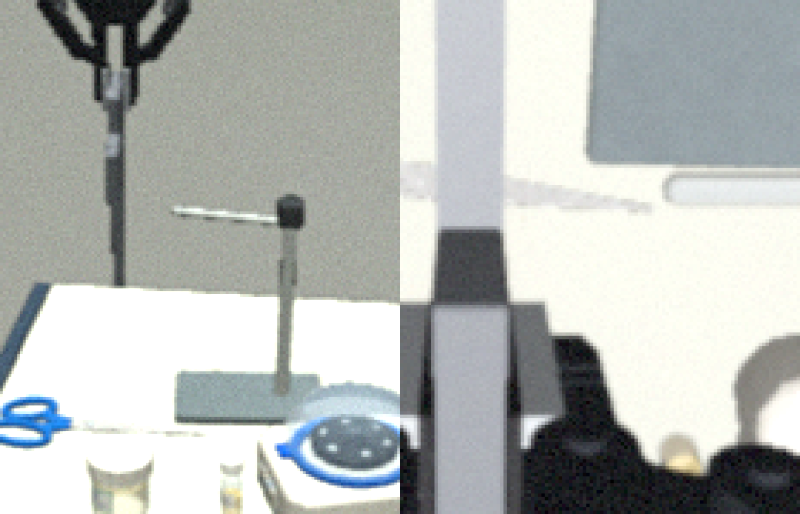

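Side view: the plate hangs left of the pin, clear of everything. Wrist view: the pin tip is at (376.9,204.9), 2 px from the prediction. I'll fit the pin using all three views.

```bash
python3 - <<'E'
from h import *;np.set_printoptions(precision=4,suppress=True)
from scipy.optimize import least_squares
s=manip.get_state();W,S,T=cam('wrist',s),cam('side'),cam('top')
g=cv2.GaussianBlur(cv2.cvtColor(cv2.imread('pics/w2raw.png'),6),(5,5),0).astype(float)
pts=[]
for u in range(385,480,10):
    d=np.diff(g[190:220,u]);print(u,190.5+d.argmax(),190.5+d.argmin(),end=' | ')
q=g[204,360:400];print('\n',q.astype(int));print(g[190:220,430].astype(int))
t,b=(300.4,153.6),(337.2,157)
def P(q):
    h=np.array([np.cos(q[3]),np.sin(q[3]),-np.tan(np.radians(5))]);h/=np.linalg.norm(h);return np.array(q[:3]),np.array(q[:3])+.094*h
f=lambda q:np.r_[proj(S,P(q)[0])-t,proj(S,P(q)[1])-b,proj(T,P(q)[0])-(232.9,210.6),proj(T,P(q)[1])-(242,168.1),proj(W,P(q)[0])-(376.9,204.9)]
r=least_squares(f,[.479,.1025,.194,-.14],x_scale=[.1,.1,.1,1]);print(r.x,np.degrees(r.x[3]),P(r.x)[1],r.fun)
R=Ro.from_quat([*s['ee_rot'][1:],s['ee_rot'][0]]).as_matrix();print('tool coords tip',R.T@(r.x[:3]-s['position']),'mid',R.T@(sum(P(r.x))/2-s['position']), 'tool y yaw',np.degrees(np.arctan2(R[1,1],R[0,1])))
E
```

```text
385 197.5 193.5 | 395 197.5 205.5 | 405 197.5 205.5 | 415 201.5 206.5 | 425 201.5 205.5 | 435 201.5 191.5 | 445 201.5 205.5 | 455 191.5 199.5 | 465 196.5 199.5 | 475 200.5 196.5 | 
 [169 168 168 168 168 168 168 168 168 168 168 169 169 168 165 156 144 138
 141 149 154 156 157 157 157 157 157 157 157 158 157 157 157 158 157 157
 156 156 157 157]
[109 109 109 109 109 109 109 109 111 115 122 131 144 153 157 157 157 155
 154 155 159 164 166 167 168 168 167 167 167 167]
[ 0.4781  0.1039  0.1933 -0.1612] -9.233493841219302 [0.5705 0.0889 0.1851] [-0.5927  0.0855 -0.5079  0.3642 -0.3887 -0.3027 -0.0673 -0.1551  0.2167
  0.1797]
tool coords tip [-0.0009  0.0473  0.1006] mid [-0.0016  0.0941  0.1048] tool y yaw -8.337966179121178
```

Request:
move_arm --deltas '[[[0.001,0,0.03,-0.004,1],[0.001,0,0.06,-0.008,1],[0.001,0,0.08,-0.008,1],[0.001,0,0.088,-0.008,1],[0.001,0,0.088,-0.008,1],[0.001,0.02,0.088,-0.008,1],[0.001,0.035,0.088,-0.008,1],[0.001,0.045,0.088,-0.008,1],[0.001,0.045,0.088,-0.008,1],[0.001,0.045,0.088,-0.008,1]]]'

```text
clock: 7.2
position: [0.4659, 0.1076, 0.2216]
ee_rot: [-0.0, 0.751, 0.66, -0.0]
contact_force: [-1.4, 0.3, -1.3]
width: 0.0086
gripper_force: 59.8
```

```bash
python3 - <<'E'
from h import *;np.set_printoptions(precision=4,suppress=True)
s=manip.get_state();print(s['contact_force'],s['moment'],s['position'],s['ee_rot'])
a=manip.get_image('side')[:,:,::-1];w=manip.get_image('wrist')[:,:,::-1]
c=np.hstack([cv2.resize(a[110:230,270:363],(400,516),interpolation=3),cv2.resize(w[150:300,290:406],(400,516),interpolation=3)])
cv2.imwrite('pics/p2.png',cv2.convertScaleAbs(c,alpha=1.5))
R=Ro.from_quat([*s['ee_rot'][1:],s['ee_rot'][0]]).as_matrix();print('tip,boss',R.T@(np.array([.4781,.1039,.1933])-s['position']),R.T@(np.array([.5705,.0889,.1851])-s['position']))
E
```

```text
[-1.4377  0.3352 -1.3066] [ 0.0139  0.0224 -0.0082] [0.4659 0.1076 0.2216] [-0.0002  0.7509  0.6604 -0.0003]
tip,boss [-0.0021  0.0126  0.0283] [-0.0052  0.1062  0.0364]
```

View pics/p2.png

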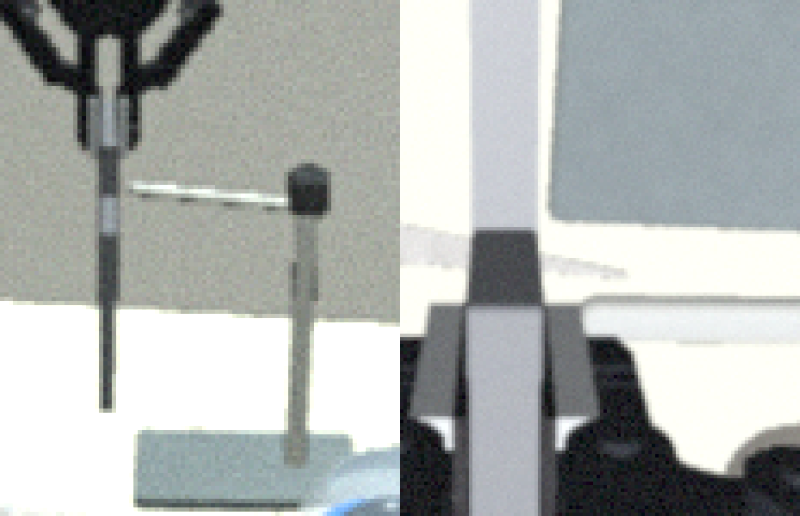

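The wrist and side views show the pin tip (585,318 in the crop) level with the hole and just short of the plate. The computed offset is within 2 mm, so I'll go on.

Request:
move_arm --deltas '[[[0,0.008,0,0.008,1],[0,0.016,0,0.015,1],[0,0.024,0,0.015,1],[0,0.032,0.001,0.015,1],[0,0.04,0.001,0.015,1],[0,0.05,0.002,0.015,1],[0,0.06,0.003,0.015,1],[0,0.07,0.004,0.015,1],[0,0.075,0.004,0.015,1],[0,0.075,0.004,0.015,1],[0,0.075,0.004,0.015,1]]]'

```text
clock: 8.4
position: [0.525, 0.1001, 0.2183]
ee_rot: [-0.0, 0.761, 0.649, -0.0]
contact_force: [-0.5, 0.0, -1.3]
width: 0.009
gripper_force: 59.8
```

```bash
python3 - <<'E'
from h import *;np.set_printoptions(precision=4,suppress=True)
s=manip.get_state();print(s['contact_force'],s['moment'],s['position'],s['ee_rot'])
a=manip.get_image('side')[:,:,::-1];w=manip.get_image('wrist')[:,:,::-1]
c=np.hstack([cv2.resize(a[110:230,270:363],(400,516),interpolation=3),cv2.resize(w[150:300,270:386],(400,516),interpolation=3)])
cv2.imwrite('pics/p3.png',cv2.convertScaleAbs(c,alpha=1.5))
R=Ro.from_quat([*s['ee_rot'][1:],s['ee_rot'][0]]).as_matrix();print('tip,boss',R.T@(np.array([.4781,.1039,.1933])-s['position']),R.T@(np.array([.5705,.0889,.1851])-s['position']))
E
```

```text
[-0.4516  0.0101 -1.2688] [0.038  0.0216 0.0091] [0.525  0.1001 0.2183] [-0.0002  0.7611  0.6486 -0.0003]
tip,boss [-0.0036 -0.0469  0.0251] [-0.0038  0.0467  0.0332]
```

View pics/p3.png

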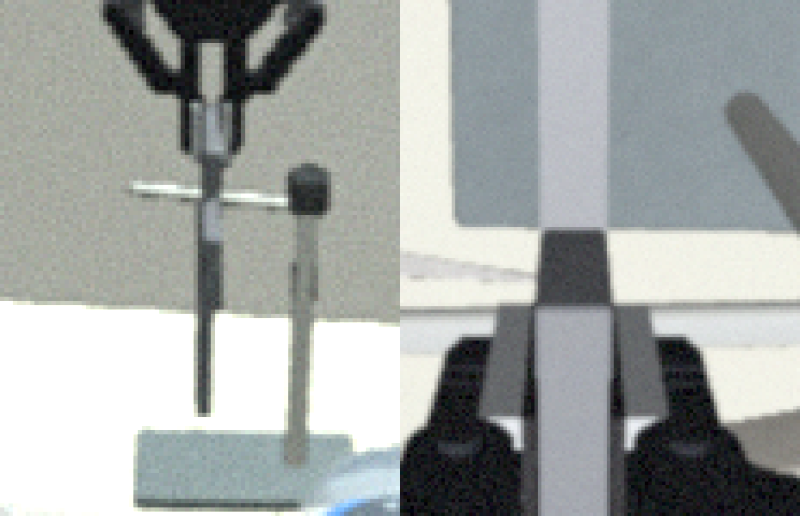

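The pin now passes through the hole at mid-length with no contact force. I'll centre and lower.

Request:
move_arm --deltas '[[[-0.002,0,0,0,1],[-0.002,0,0.002,0,1],[-0.002,0,0.004,0,1],[-0.002,0,0.005,0,1],[-0.002,0,0.006,0,1],[-0.002,0,0.006,0,1],[-0.002,0,0.006,0,1]]]'

```text
clock: 9.2
position: [0.525, 0.0985, 0.2137]
ee_rot: [0.0, 0.761, 0.649, -0.0]
contact_force: [-0.9, -0.0, -1.0]
width: 0.0088
gripper_force: 59.8
```

Request:
move_arm --deltas '[[[0,0,0.001,0,1],[0,0,0.001,0,1],[0,0,0.001,0,1]]]'

```text
clock: 9.5
position: [0.5251, 0.0985, 0.2132]
ee_rot: [0.0, 0.761, 0.649, 0.0]
contact_force: [-0.4, -0.4, 1.1]
width: 0.0089
gripper_force: 60.2
```

Request:
move_arm --deltas '[[[0,0,0.001,0,1],[0,0,0.001,0,1],[0,0,0.001,0,1]]]'

```text
clock: 9.8
position: [0.5251, 0.0985, 0.213]
ee_rot: [0.0, 0.761, 0.649, 0.0]
contact_force: [-1.4, -0.3, 5.0]
width: 0.0088
gripper_force: 60.9
```

Contact: the hole's top rests on the pin. I'll ease the grip and open part way.

Request:
move_arm --deltas '[[[0,0,-0.001,0,1],[0,0,-0.001,0,1],[0,0,-0.001,0,1],[0,0,-0.001,0,1]]]' --squeeze 20

```text
clock: 10.2
position: [0.5251, 0.0985, 0.2131]
ee_rot: [0.0, 0.761, 0.649, 0.0]
contact_force: [0.0, 0.5, 2.6]
width: 0.0088
gripper_force: 60.3
```

Request:
move_arm --deltas '[[[0,0,0,0,0.75],[0,0,0,0,0.7],[0,0,0,0,0.65],[0,0,0,0,0.55],[0,0,0,0,0.45],[0,0,0,0,0.35],[0,0,0,0,0.25],[0,0,0,0,0.25],[0,0,0,0,0.25],[0,0,0,0,0.25]]]'

```text
clock: 11.2
position: [0.525, 0.0985, 0.2129]
ee_rot: [0.0, 0.761, 0.649, -0.0]
contact_force: [-0.4, -0.9, -0.4]
width: 0.032
gripper_force: 0.0
```

```bash
python3 - <<'E'
from h import *;np.set_printoptions(precision=4,suppress=True)
s=manip.get_state();print(s['contact_force'],s['width'])
a=manip.get_image('side')[:,:,::-1];w=manip.get_image('wrist')[:,:,::-1]
c=np.hstack([cv2.resize(a[110:230,270:363],(400,516),interpolation=3),cv2.resize(w[150:300,250:366],(400,516),interpolation=3)])
cv2.imwrite('pics/p4.png',cv2.convertScaleAbs(c,alpha=1.5))
E
```

```text
[-0.419  -0.9239 -0.355 ] 0.03204686131414793
```

View pics/p4.png

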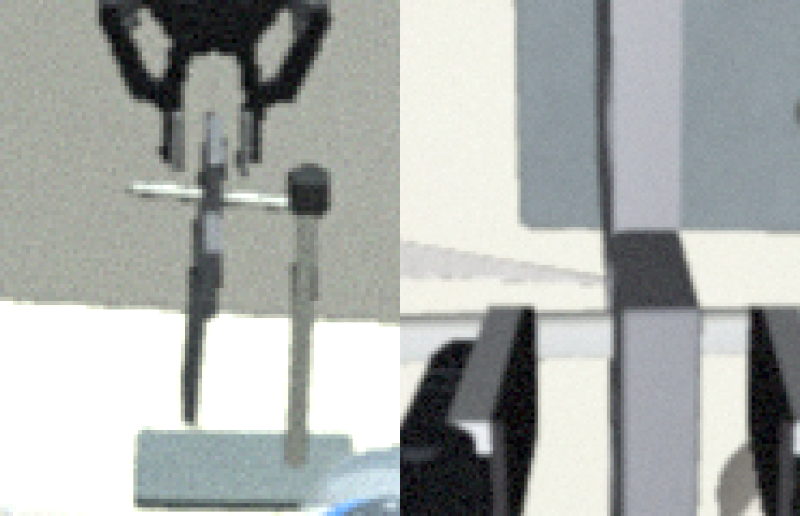

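Released: the plate hangs on the pin with both fingers clear of the tab. Now I'll withdraw straight up.

Request:
move_arm --deltas '[[[0,0,-0.015,0,0.25],[0,0,-0.03,0,0.25],[0,0,-0.06,0,0.25],[0,0,-0.1,0,0.25],[0,0,-0.15,0,0.25],[0,0,-0.15,0,0.25],[0,0,-0.15,0,0.25],[0,0,-0.15,0,0.25],[0,0,-0.15,0,0.25],[0,0,-0.15,0,0.25],[0,0,-0.15,0,0.25],[0,0,-0.15,0,0.25]]]'

```text
clock: 12.5
position: [0.5249, 0.0985, 0.3324]
ee_rot: [-0.0, 0.761, 0.649, -0.0]
contact_force: [0.3, -0.3, 0.2]
width: 0.0324
gripper_force: 0.0
```

```bash
python3 - <<'E'
from h import *;np.set_printoptions(precision=4,suppress=True)
s=manip.get_state();print(s['contact_force'],s['position'])
a=manip.get_image('side')[:,:,::-1];w=manip.get_image('wrist')[:,:,::-1]
c=np.hstack([cv2.resize(a[110:280,265:397],(400,516),interpolation=3),cv2.resize(w[100:390,200:425],(400,516),interpolation=3)])
cv2.imwrite('pics/p5.png',cv2.convertScaleAbs(c,alpha=1.5))
E
```

```text
[ 0.3115 -0.2735  0.1701] [0.5249 0.0985 0.3324]
```

View pics/p5.png

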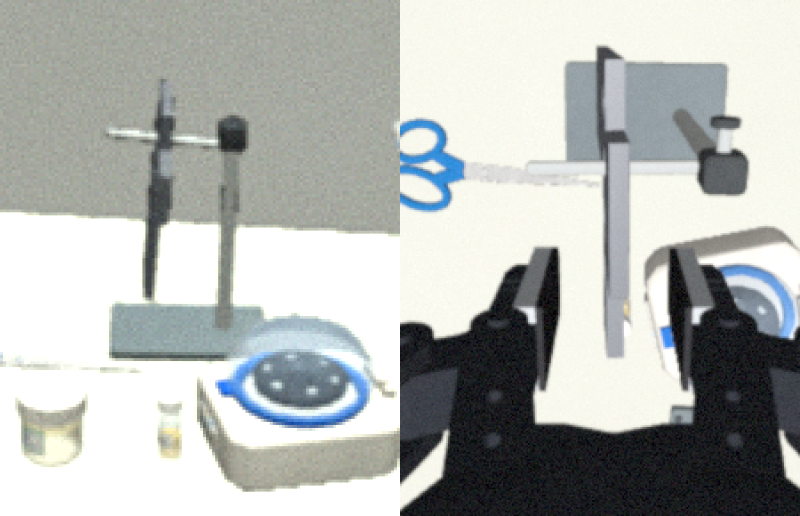

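The plate hangs on the pin with its leg straight down, the vial is still standing, and the gripper is clear. Handing in.

```bash
python3 -c "
from rig import manip
print(manip.sign_off())"
```

```text
the job is handed in; nothing more can be done
None
```

The L-plate hangs level on the pin by the +27 mm hole, leg straight down and released; the vial was left untouched, and the job was handed in about 12.6 s into the 43 s limit.

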